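Unbolt the instrument case and push its cover open

TASK

Unlock the instrument case on the worktop and push its cover open, with the fingertips only: press the long spring catch plate down with one fingertip and, while it stays down, push the bolt back, away from the cover and towards the front of the case, with the other fingertip as far as it goes. Then let the catch spring up again and push the raised cover to the left as far as it slides, so that the well under it lies open. Do not pick anything up, leave the things standing around and on the case where they are, and finish clear of everything.

Things in the scene. Friction and masses are not known exactly. Their poses are not given: they have to be found in the camera images.
- case: White case fixed on the worktop, 280 (x) x 300 (y) x 50 mm high; origin: centre of its underside; x points away from the robot, y to its left; yaw varies. Its flat top (deck) is 50 mm above the origin. The lock is on the front strip: bolt along x at y = -67.5 mm, catch plate beside it at y = -7.5 mm; all else there is at most 13 mm above the deck. Behind it, at the right, the cover hides a well.
- bolt (a joint): Flat steel bolt sliding along the case's x, in m: 0 = locked (nose between two ears on the cover's front), grows towards the robot (-x), 0.032 = fully back, at its stop. It clears the ears from 0.016 and the catch's tooth from about 0.020. About 2 N of friction, stays where left. The tooth blocks it after 4 mm unless the catch is held down.
- bolt_plate (a point): Centre of the rear face (case's +x side) of the bolt's upright push plate, which a fingertip pushes towards -x; moves with the bolt, axes as the case. Plate 24 mm wide (y), 10 mm thick, from 10 to 46 mm above the deck; this point is 28 mm above the deck. Locked, the cover's front face is 50 mm behind it; the cover's ears (14 mm high) begin 32 mm behind it.
- catch (a joint): Spring catch, moves straight down, in m: 0 = up, 0.008 = fully down, at its stop. Needs about 3 N to start, 6 N fully down; springs up when let go. The bolt can pass from about 0.006 on. Let go while the bolt is half-way, it stays caught under the bolt.
- catch_plate (a point): Middle of the top of the catch's ribbed press plate, 80 mm long (x), 24 mm wide (y), parallel to the bolt, its centre line 60 mm to the left of the bolt's. Press it anywhere; a fingertip may slide along it. Top 28 mm above the deck when up, 20 mm fully down. It reaches from 20 mm behind to 60 mm in front of the rear face of the locked bolt's push plate. Axes as the case.
- cover (a joint): Cover sliding along the case's +y (to its left), in m: 0 = closed over the well, 0.13 = fully open, at its stop. About 2.5 N of friction, stays where it is left. While the bolt is locked it can move only about 4 mm.
- cover_end (a point): Centre of the cover's right end face (-y side), where a fingertip pushes it towards +y; 15 mm above the deck; moves with the cover, axes as the case. The cover is a flat steel hood 135 (x) x 145 mm (y), from 1 to 28 mm above the deck, too wide to grip. Closed, this face stands 10 mm inside the case's right end.
- dropper: Small white eye-drop bottle with a green tip, 25 x 25 x 80 mm, standing on the case's deck at its front left corner, about 120 mm from the catch plate. Bystander: leave it where it is. Origin at the centre of its underside.
- lens_pot: Round black screw pot, 66 mm across, 33 mm high, standing on the worktop beside the case's right end. Bystander: leave it where it is. Origin at the centre of its underside.
- penlight: Black penlight, 17 x 114 x 19 mm, lying on the worktop to the right of the case. Bystander: leave it where it is. Origin at the centre of its underside.
- loupe: Small black round loupe, 32 mm across, 20 mm high, on the worktop left of the case. Bystander: leave it where it is. Origin at the centre of its underside.
- tape_roll: Roll of tape lying flat, 103 mm across, 25 mm high, far right on the worktop. Bystander: leave it where it is. Origin at the centre of its underside.

How it is judged:
By the outcome, as a careful person would: the job done as asked, in the order asked, and still so for the second after the job is handed in, with the robot touching nothing.
It also fails if it takes over 54 s, if anything falls off the work surface, if the arm or the gripper's body presses on something with over 40 N, if the wrist force passes 120 N, or if a joint passes its speed limit or range.

ROBOT

A 6-joint arm with a two-finger parallel gripper is mounted at the origin on a cart in front of the work surface, level with it; the furniture and walls round the work are solid. World frame = base frame: x ahead of the robot, y to its left, z up, the work surface at z = 0. Lengths are in m, angles in rad, forces in N, time in s.
With the tool pointing down it reaches from about 0.375 to 0.925 m from the base axis. Payload 5.7 kg.
Tool frame: the origin (TCP) lies between the finger pads; the fingertips stand 14 mm ahead of it and the grasp point (between the pads) lies 5 mm behind it (bot.tcp_to_tips is the distance from the TCP to the fingertips, in m); y points along the fingers, z is the direction in which the jaws open and shut, and the axes are right-handed (so a half turn about y gives the same grasp; the last joint's range is limited). The gripper opens to 85 mm and grips with 20 to 120 N. Pads are 22 mm wide; open, the fingers measure 114 mm over their backs; the gripper's body (76 mm by 85 mm) begins 54 mm behind the grasp point. The pads swing forward as they close: fully open they stand 13 mm farther back than shut.
Start: joints at [-1.281, 0.359, 1.51, -0, 1.272, -0.115], TCP at [0.236, -0.551, 0.245] pointing down, gripper open.
Joint ranges: [-2.97, 2.97], [-1.01, 2.36], [0.21, 2.38], [-0.96, 4.11], [0.2, 2.71], [-2.98, 2.98]. Speed limits (rad/s): [2.39, 2.39, 3.14, 3.14, 3.14, 3.14].

INTERFACE

Orientations are given as a rotation vector (axis times angle).
In Python, from station import bot gives the robot as it stands.
- The arm moves only by the tool play_rows, never from a script. Its argument "targets" is one flat list of numbers, 7 for each row, row after row: the shift along the tool's x, y, z normalised to -1 to 1, where 1 is 0.05 m, then the turn, a rotation vector about the tool's x, y, z normalised to -1 to 1, where 1 is 0.08 rad, then the opening, from 0 (shut) to 1 (fully open). In form: [x, y, z, wx, wy, wz, gripper, x, y, z, wx, wy, wz, gripper, ...]. A call has 1 to 8 rows; each row shifts and turns the commanded pose from where the row before left it, along the tool's axes as they then stand; what a row does not reach is not made up. A row lasts 1/10 s, in which the tool goes at most 50 mm and 8.59 degrees, less where a joint would pass 70% of its speed; a pose out of reach is approached as far as the arm can. A call with a number of a shift or a turn outside -1 to 1 is refused whole. A call with a gripper value outside its range is refused whole. The fingers move at their own pace and stop on an object; "grip_force" is the grip in N (left out, the last holds). Time passes only in rows, so rows that do not move let the fingers close. It gives the time, the measured TCP pose, the force and the opening at its end, in the units of the state.
- bot.sense(): the state, without advancing time (a new reading comes with each control period).
- bot.camera(name): name is "scene" or "top" or "wrist"; returns a dict with "img" (384x512x3 uint8, red, green, blue), "vfov" (degrees; the focal length in pixels is half the picture's height over the tangent of half this angle, whatever the lens; pixels are square), "cx", "cy" (the principal point, pixels), "R" (3x3) and "t" (3): a world point X has camera coordinates R X + t. Camera axes: x right, y down, z forward; pixel columns grow to the right and rows downward; lengths in m; the calibration is good to about 2 mm. A picture is of the moment at which its call begins. There is no depth.
- bot.hand_in(): hands the job in, once; it reports no verdict.
Trained networks look in the newest picture that a camera, given by its name, has taken for a name from the list of things; names that differ only in an ending like _2 or _b are one class to them, and where a whole thing is asked for, a point or a joint stands for the part that bears it (a point fixed in the world has none). Each returns a list of dicts, best first, with "confidence" (0 to 1); they miss things now and then, are a little off and sometimes report something else, mostly with a low value. They report only what shows in the picture. A call takes as long as a camera call.
- bot.boxes_of(camera, thing): "uv" ([column, row] in pixels, amid what is visible of it).
- bot.cut_out(camera, thing): "mask" (384x512 bool, what is visible of it) and "uv" ([column, row] in pixels, amid what is visible of it).
- bot.spot_point(camera, thing): "uv" ([column, row] in pixels: a listed point, or the origin of a listed thing).
The state is a dict: "time": time; "joint_positions": joint angles; "qd": joint speeds; "effort": joint torques, N m; "tool_pos": TCP position; "orientation": TCP orientation; "ft_force": force on the tool from outside, world axes, zero at the start; "wrist_torque": the same for the moment, N m; "finger_gap": opening from 0.0 (shut) to 1.0 (fully open).
Only numpy, scipy, OpenCV 4.12 (cv2) and the standard library are available. Lean on these libraries where they do the work, as an engineer would, in place of code of your own. Each camera call takes 0.05 s, during which the arm holds its last target.

## Working session

There is one attempt and no reset: what is moved stays moved. The work goes in short steps, Python scripts to look and compute and a tool call to move; the robot and the scene stay as the last step left them, time stands still between calls to the robot, and variables do not carry over. Pictures are saved under pics/ and viewed, and the job is handed in when it is done.

Besides the shell and the picture viewer there is one more tool, called after "Call:" as a command line: name --argument value ..., lists and objects as JSON in quotes. play_rows: Moves the arm, as the interface text tells. Scaled input: -1 to 1 covers 0.05 m each way for a shift and 0.08 rad each way for a turn. Its arguments: {"type":"object","properties":{"targets":{"type":"array","items":{"type":"number"}},"grip_force":{"type":"number"}},"required":["targets"]}

```bash
ls; mkdir -p pics
cat > h.py <<'E'
import numpy as np, cv2
from station import bot
from scipy.spatial.transform import Rotation as Ro
def K(c):
    f=c['img'].shape[0]/2/np.tan(np.radians(c['vfov'])/2); return f
def ray(c,uv):
    f=K(c); d=np.array([(uv[0]-c['cx'])/f,(uv[1]-c['cy'])/f,1]); R=np.array(c['R']);t=np.array(c['t'])
    return -R.T@t, R.T@d
def onz(c,uv,z):
    o,d=ray(c,uv); return o+d*(z-o[2])/d[2]
def proj(c,X):
    p=np.array(c['R'])@np.array(X)+np.array(c['t']); f=K(c); return np.array([f*p[0]/p[2]+c['cx'],f*p[1]/p[2]+c['cy']])
def save(c,n,s=1.5):
    cv2.imwrite('pics/'+n,cv2.resize(c['img'][:,:,::-1],None,fx=s,fy=s))
E
python3 - <<'E'
from h import *
s=bot.sense(); print({k:np.round(v,3) for k,v in s.items()}, bot.tcp_to_tips)
print(Ro.from_rotvec(s['orientation']).as_matrix().round(3))
for n in ['scene','top']:
    c=bot.camera(n); save(c,n+'0.png'); print(n,c['vfov'],np.round(-np.array(c['R']).T@c['t'],3))
    for th in ['case','bolt_plate','catch_plate','cover_end','dropper','lens_pot','penlight','loupe','tape_roll']:
        for r in bot.spot_point(n,th)[:2]:
            print(th,np.round(r['uv'],1),round(r['confidence'],2),{'case':0,'bolt_plate':.078,'catch_plate':.078,'cover_end':.065,'dropper':.05}.get(th,0),onz(c,r['uv'],{'case':0,'bolt_plate':.078,'catch_plate':.078,'cover_end':.065,'dropper':.05}.get(th,0)).round(3))
E
```

```text
pics
{'time': np.float64(0.0), 'joint_positions': array([-1.281,  0.36 ,  1.511, -0.   ,  1.272, -0.115]), 'qd': array([-0.   ,  0.   ,  0.001, -0.001,  0.002,  0.   ]), 'effort': array([-0.0000e+00, -5.2762e+01, -2.7862e+01, -0.0000e+00,  1.3000e-02,
        0.0000e+00]), 'tool_pos': array([ 0.236, -0.551,  0.244]), 'orientation': array([-0.41 ,  2.001, -1.997]), 'ft_force': array([0.   , 0.367, 0.086]), 'wrist_torque': array([0.036, 0.004, 0.009]), 'finger_gap': np.float64(0.999)} 0.014
[[-0.919 -0.001  0.394]
 [-0.394  0.002 -0.919]
 [-0.    -1.    -0.002]]
scene 44.938664337027966 [-0.138  0.778  0.634]
case [208.9 254.8] 0.77 0 [0.55  0.145 0.   ]
case [286.1 234.4] 0.18 0 [ 0.463 -0.047  0.   ]
bolt_plate [242.4 229.1] 0.58 0.078 [0.48  0.1   0.078]
catch_plate [215.4 238.5] 0.55 0.078 [0.5   0.168 0.078]
cover_end [253.6 206.9] 0.78 0.065 [ 0.545 -0.016  0.065]
cover_end [211.  256.8] 0.3 0.065 [0.471 0.212 0.065]
dropper [172.7 268. ] 0.79 0.05 [0.52  0.278 0.05 ]
dropper [254.6 208.3] 0.34 0.05 [ 0.556 -0.033  0.05 ]
lens_pot [290.  233.9] 0.75 0 [ 0.456 -0.055  0.   ]
lens_pot [242.2 232.5] 0.65 0 [0.556 0.018 0.   ]
loupe [285.3 234.6] 0.56 0 [ 0.464 -0.045  0.   ]
loupe [128.3 245.9] 0.49 0 [0.732 0.245 0.   ]
tape_roll [322.2 179.6] 0.68 0 [ 0.572 -0.386  0.   ]
top 42.09769909766178 [ 0.402 -0.044  1.623]
case [195.6 187.1] 0.9 0 [0.561 0.145 0.   ]
bolt_plate [205.3 213.9] 0.45 0.078 [0.47  0.106 0.078]
catch_plate [186.2 206.9] 0.49 0.078 [0.492 0.166 0.078]
cover_end [244.  187.1] 0.64 0.065 [ 0.553 -0.014  0.065]
dropper [152.1 199.6] 0.5 0.05 [0.518 0.277 0.05 ]
lens_pot [256.  212.9] 0.75 0 [ 0.474 -0.051  0.   ]
lens_pot [197.3 188.6] 0.34 0 [0.556 0.14  0.   ]
penlight [278.2 203.9] 0.63 0 [ 0.503 -0.124  0.   ]
loupe [162.5 143.2] 0.65 0 [0.708 0.255 0.   ]
tape_roll [362.7 181. ] 0.76 0 [ 0.574 -0.401  0.   ]
```

View pics/scene0.png

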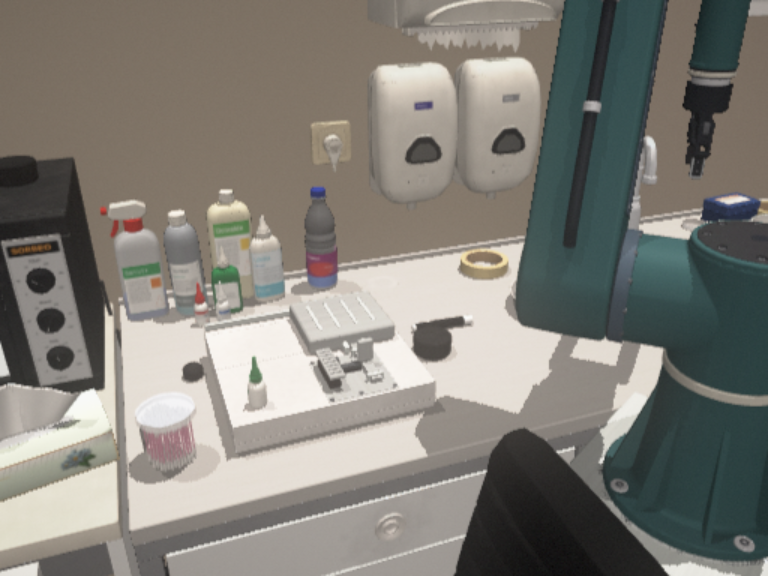

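Run:
```python
import cv2
i=cv2.imread('pics/top0.png'); # 1.5x
cv2.imwrite('pics/topcrop.png',cv2.resize(i[180:380,170:470],None,fx=2.6,fy=2.6,interpolation=cv2.INTER_CUBIC))
```

```text
(no output)
```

View pics/topcrop.png

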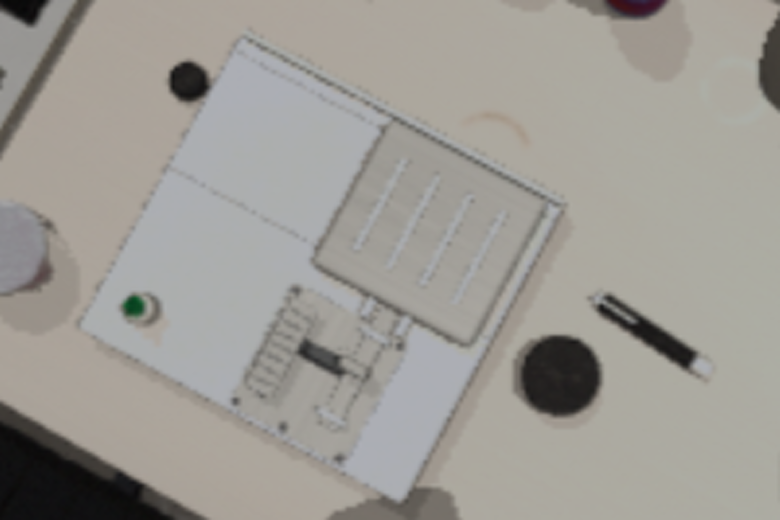

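The scene view shows the case with its dropper at the front left. The top crop shows the deck corners (crop px) at about (240,35), (565,205), (405,500) and (80,328). The lock is on the front strip, the lens pot is at (558,375) and the penlight is to the right. Next I'll fit the case pose from these corners.

```bash
cat >> h.py <<'E'
def cam_pt(p,z): # case pose p=(x,y,yaw); returns fn
    pass
def w(p,q):
    c,s=np.cos(p[2]),np.sin(p[2]); return np.array([p[0]+c*q[0]-s*q[1],p[1]+s*q[0]+c*q[1],q[2]])
def inv(p,X):
    c,s=np.cos(p[2]),np.sin(p[2]); d=np.array(X[:2])-p[:2]; return np.array([c*d[0]+s*d[1],-s*d[0]+c*d[1]])
def model(p,xb,bolt=0,cov=0):
    L=[]
    def box(x0,x1,y0,y1,z): return [w(p,(a,b,z)) for a,b in((x0,y0),(x1,y0),(x1,y1),(x0,y1))]
    L.append(box(-.14,.14,-.15,.15,.05))
    L.append(box(xb+.05,xb+.185,-.14+cov,.005+cov,.078))
    L.append(box(xb-.06,xb+.02,-.0195,.0045,.078))
    L.append(box(xb-.01-bolt,xb-bolt,-.0795,-.0555,.096))
    return L
def draw(c,L,s):
    im=cv2.resize(c['img'][:,:,::-1],None,fx=s,fy=s,interpolation=cv2.INTER_CUBIC).copy()
    for P in L:
        q=np.array([(proj(c,X)+.5)*s-.5 for X in P]); cv2.polylines(im,[np.round(q*8).astype(np.int32)],True,(0,0,255),1,cv2.LINE_AA,3)
    return im
E
python3 - <<'E'
from h import *
from scipy.optimize import least_squares
c=bot.camera('top')
cr=np.array([[240,35],[565,205],[405,500],[80,328]])
uv=(cr/2.6+[170,180])/1.5
q=[(.14,.15),(.14,-.15),(-.14,-.15),(-.14,.15)]
r=least_squares(lambda p:np.concatenate([proj(c,w(p,(*a,.05)))-u for a,u in zip(q,uv)]),[.56,.14,-.5])
p=r.x; print(p,np.degrees(p[2]),r.fun.round(1))
# xb from cover corners
for n,px,z in [('covFL',(315,262),.078),('covFR',(470,345),.078),('covBL',(388,120),.078),('covBR',(552,205),.078),('bolttop',(352,372),.096)]:
    u=(np.array(px)/2.6+[170,180])/1.5; print(n,inv(p,onz(c,u,z)).round(4))
for n in ['top','scene']:
    c=bot.camera(n); im=draw(c,model(p,-.05),3)
    pt=proj(c,w(p,(0,0,.05)))*3; x,y=int(pt[0])-380,int(pt[1])-280
    cv2.imwrite(f'pics/fit_{n}.png',im[max(y,0):y+560,max(x,0):x+760])
E
```

```text
[ 0.55307012  0.13837895 -0.49799746] -28.53315263309798 [ 0.8 -1.1  0.3 -1.4 -0.4  1.5 -0.7  0.9]
covFL [-0.0012  0.0023]
covFR [-0.0019 -0.1383]
covBL [0.127  0.0051]
covBR [ 0.1276 -0.1436]
bolttop [-0.0643 -0.0674]
```

View pics/fit_top.png

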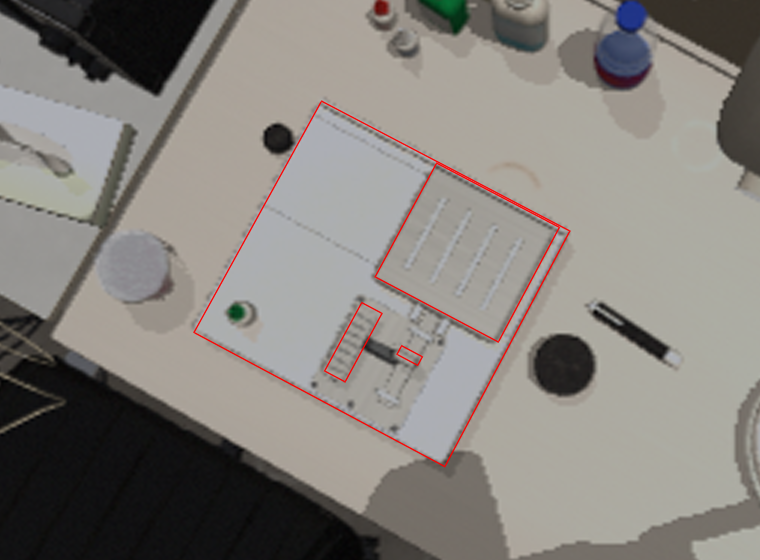

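View pics/fit_scene.png

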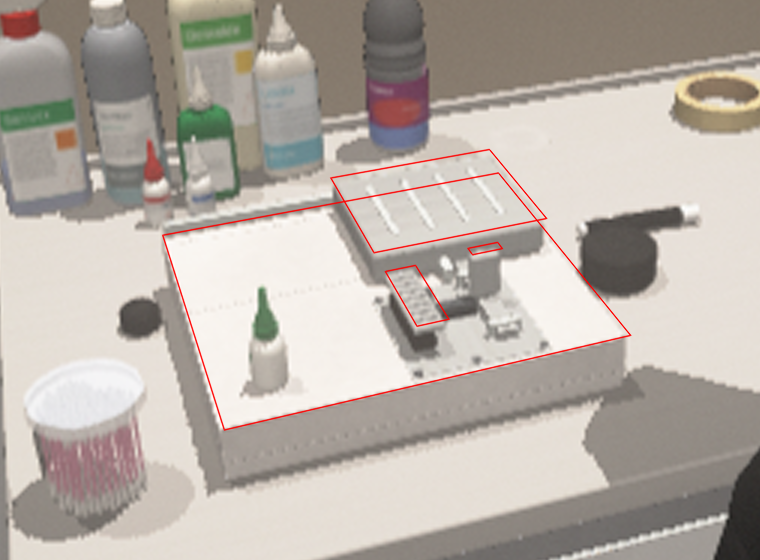

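The model outline matches both views. The cover's front lies about 2–3 mm nearer the front than drawn, so I take x_b ≈ -0.053. I'll move above the lock and measure with the wrist camera.

```bash
cat >> h.py <<'E'
P0=np.array([.55307,.13838,-.498])
def plan(p,q,yaw_off=np.pi):
    """tool-frame shift to case point q (TCP z world), and turn about tool y"""
    s=bot.sense(); R=Ro.from_rotvec(s['orientation']).as_matrix()
    T=w(p,q); d=R.T@(T-s['tool_pos'])
    # desired: tool z = +case y
    X=np.array([np.cos(p[2]),np.sin(p[2]),0]);Y=np.array([-X[1],X[0],0])
    Rt=np.stack([X,[0,0,-1],Y],1); assert abs(np.linalg.det(Rt)-1)<1e-6
    rv=Ro.from_matrix(R.T@Rt).as_rotvec()
    print('tcp',s['tool_pos'].round(4),'case',inv(p,s['tool_pos']).round(4),'shift/50mm',(d/.05).round(3),'turn/.08',(rv/.08).round(3),'f',s['ft_force'].round(1),'gap',s['finger_gap'].round(3),'t',s['time'].round(2),'q',s['joint_positions'].round(2))
E
python3 -c "
from h import *
plan(P0,(-.04,-.0375,.245))"
```

```text
Traceback (most recent call last):
  File "h.py", line 43, in plan
    print('tcp',s['tool_pos'].round(4),'case',inv(p,s['tool_pos']).round(4),'shift/50mm',(d/.05).round(3),'turn/.08',(rv/.08).round(3),'f',s['ft_force'].round(1),'gap',s['finger_gap'].round(3),'t',s['time'].round(2),'q',s['joint_positions'].round(2))
                                                                                                                                                                        ^^^^^^^^^^^^^^^^^^^^^
AttributeError: 'float' object has no attribute 'round'
```

```bash
sed -i "s/s\['finger_gap'\].round(3)/round(float(s['finger_gap']),3)/; s/s\['time'\].round(2)/round(float(s['time']),2)/" h.py
python3 -c "
from h import *
plan(P0,(-.04,-.0375,.245))"
```

```text
tcp [ 0.2363 -0.5515  0.2453] case [ 0.0512 -0.7574] shift/50mm [-1.0173e+01  7.0000e-03 -1.0350e+01] turn/.08 [ 1.0000e-03 -2.7985e+01 -2.0000e-03] f [ 0.2 -0.8  0.2] gap 1.001 t 1.15 q [-1.28  0.36  1.51  0.    1.27 -0.12]
```

Call:
play_rows --targets '[-0.42,0,-0.43,0,0,0,0.54,-0.42,0,-0.43,0,0,0,0.54,-0.42,0,-0.43,0,0,0,0.54,-0.42,0,-0.43,0,0,0,0.54,-0.42,0,-0.43,0,0,0,0.54,-0.42,0,-0.43,0,0,0,0.54,-0.42,0,-0.43,0,0,0,0.54,-0.42,0,-0.43,0,0,0,0.54]' --grip_force 30

```text
time: 1.95
tool_pos: [0.3233, -0.3261, 0.2454]
orientation: [-0.41, 1.999, -1.999]
ft_force: [-0.3, 0.4, -1.0]
finger_gap: 0.545
```

Call:
play_rows --targets '[-0.42,0,-0.43,0,0,0,0.54,-0.42,0,-0.43,0,0,0,0.54,-0.42,0,-0.43,0,0,0,0.54,-0.42,0,-0.43,0,0,0,0.54,-0.42,0,-0.43,0,0,0,0.54,-0.42,0,-0.43,0,0,0,0.54,-0.42,0,-0.43,0,0,0,0.54,-0.42,0,-0.43,0,0,0,0.54]'

```text
time: 2.75
tool_pos: [0.41, -0.1018, 0.2455]
orientation: [-0.41, 1.998, -1.999]
ft_force: [1.0, 0.1, 0.7]
finger_gap: 0.539
```

Call:
play_rows --targets '[-0.42,0,-0.43,0,0,0,0.54,-0.42,0,-0.43,0,0,0,0.54,-0.42,0,-0.43,0,0,0,0.54,-0.42,0,-0.43,0,0,0,0.54,-0.42,0,-0.43,0,0,0,0.54,-0.42,0,-0.43,0,0,0,0.54,-0.42,0,-0.43,0,0,0,0.54,-0.42,0,-0.43,0,0,0,0.54]'

```text
time: 3.55
tool_pos: [0.4967, 0.1226, 0.2455]
orientation: [-0.41, 1.999, -1.999]
ft_force: [0.8, -0.4, 0.4]
finger_gap: 0.537
```

Call:
play_rows --targets '[0,0,0,0,-1,0,0.54,0,0,0,0,-1,0,0.54,0,0,0,0,-1,0,0.54,0,0,0,0,-1,0,0.54,0,0,0,0,-1,0,0.54,0,0,0,0,-1,0,0.54,0,0,0,0,-1,0,0.54,0,0,0,0,-1,0,0.54]'

```text
time: 4.35
tool_pos: [0.4963, 0.1213, 0.2454]
orientation: [-0.915, 1.583, -1.583]
ft_force: [-0.0, 0.1, 0.1]
finger_gap: 0.54
```

Call:
play_rows --targets '[0,0,0,0,-1,0,0.54,0,0,0,0,-1,0,0.54,0,0,0,0,-1,0,0.54,0,0,0,0,-1,0,0.54,0,0,0,0,-1,0,0.54,0,0,0,0,-1,0,0.54,0,0,0,0,-1,0,0.54,0,0,0,0,-1,0,0.54]'

```text
time: 5.15
tool_pos: [0.4964, 0.1213, 0.2454]
orientation: [-1.262, 1.122, -1.122]
ft_force: [-0.0, 0.1, 0.2]
finger_gap: 0.539
```

Call:
play_rows --targets '[0,0,0,0,-1,0,0.54,0,0,0,0,-1,0,0.54,0,0,0,0,-1,0,0.54,0,0,0,0,-1,0,0.54,0,0,0,0,-1,0,0.54,0,0,0,0,-1,0,0.54,0,0,0,0,-1,0,0.54,0,0,0,0,-1,0,0.54]'

```text
time: 5.95
tool_pos: [0.4964, 0.1213, 0.2454]
orientation: [-1.476, 0.636, -0.636]
ft_force: [0.2, 0.5, -0.0]
finger_gap: 0.539
```

Call:
play_rows --targets '[0,0,0,0,-1,0,0.54,0,0,0,0,-1,0,0.54,0,0,0,0,-1,0,0.54,0,0,0,0,-1,0,0.54,0,0,0,0,0,0,0.54]'

```text
time: 6.45
tool_pos: [0.4964, 0.1213, 0.2454]
orientation: [-1.535, 0.389, -0.389]
ft_force: [0.2, 0.4, 0.0]
finger_gap: 0.539
```

Run:
```python
from h import *
plan(P0,(-.04,-.0375,.245))
c=bot.camera('wrist'); print(c['vfov'],np.round(-np.array(c['R']).T@c['t'],3))
cv2.imwrite('pics/w1.png',draw(c,model(P0,-.053),1.5))
for n in ['bolt_plate','catch_plate','cover_end']:
    for r in bot.spot_point('wrist',n)[:2]: print(n,np.round(r['uv'],1),round(r['confidence'],2),inv(P0,onz(c,r['uv'],.065 if n=='cover_end' else .078)).round(4))
```

```text
tcp [0.4964 0.1213 0.2454] case [-0.0417 -0.0421] shift/50mm [0.034 0.008 0.092] turn/.08 [-0.002  0.024  0.001] f [0.2 0.4 0. ] gap 0.539 t 6.45 q [ 0.1   0.23  1.7   0.    1.21 -0.97]
67.55796220468925 [0.427 0.16  0.374]
bolt_plate [235.1 167.9] 0.83 [-0.0538 -0.0634]
catch_plate [289.3 150.2] 0.91 [-0.0726 -0.007 ]
cover_end [173.3 258.2] 0.65 [ 0.0618 -0.1422]
```

View pics/w1.png

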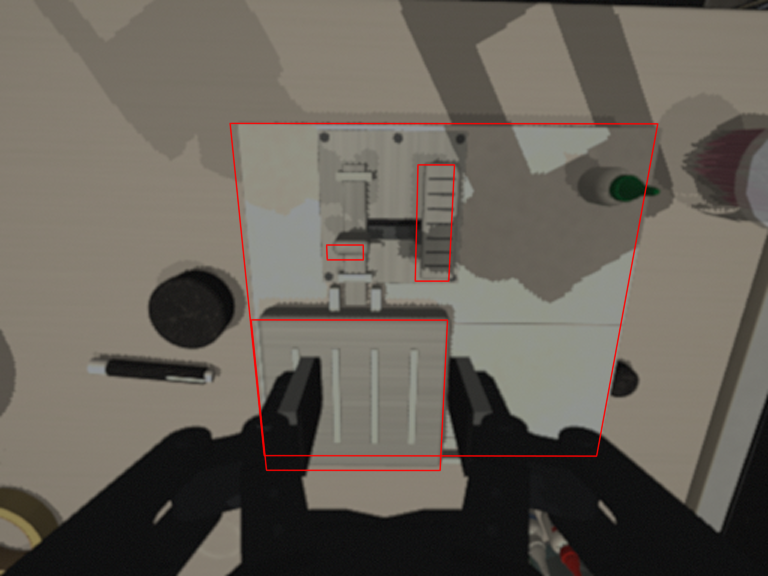

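Run:
```python
from h import *
c=bot.camera('wrist'); im=draw(c,model(P0,-.053),5)
cv2.imwrite('pics/w2.png',im[400:1000,750:1550]); cv2.imwrite('pics/w2raw.png',draw(c,[],5)[400:1100,750:1550][:600])
```

```text
(no output)
```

View pics/w2.png

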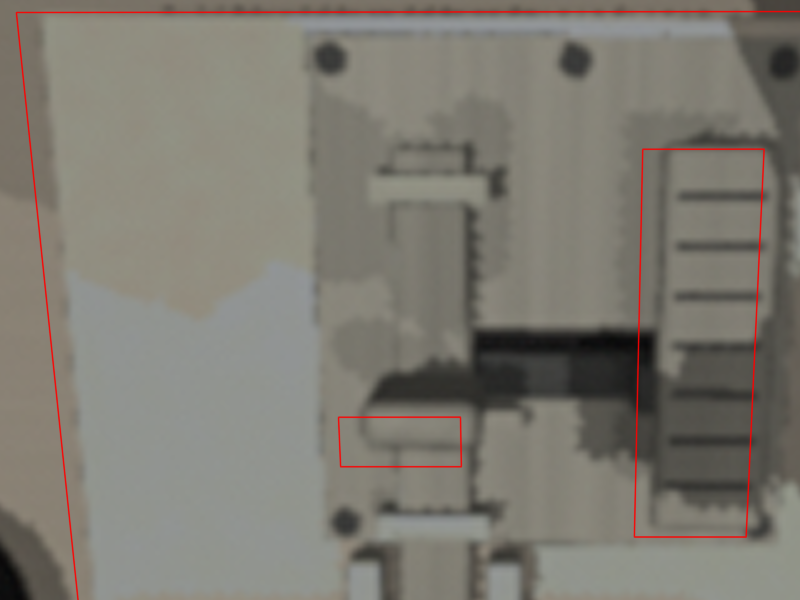

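The wrist view puts the lock about 3–4 mm further left (+y) than the model, and the bolt plate about 3 mm further front. I'll take a compromise of y +2.5 mm and x_b = -0.0555. Then I'll descend to a look height.

```bash
cat >> h.py <<'E'
P1=w(P0,(0,.0025,0)); P1[2]=P0[2]; XB=-.0555
E
python3 -c "
from h import *
plan(P1,(-.038,-.0375,.125))"
```

```text
tcp [0.4963 0.1213 0.2453] case [-0.0417 -0.0446] shift/50mm [0.074 2.407 0.142] turn/.08 [-0.002 -0.001 -0.001] f [-0.3 -0.2  0. ] gap 0.54 t 6.7 q [ 0.1   0.23  1.7   0.    1.21 -0.97]
```

Call:
play_rows --targets '[0.07,0.2,0.14,0,0,0,0.54,0,0.4,0,0,0,0,0.54,0,0.4,0,0,0,0,0.54,0,0.4,0,0,0,0,0.54,0,0.4,0,0,0,0,0.54,0,0.4,0,0,0,0,0.54,0,0.2,0,0,0,0,0.54,0,0,0,0,0,0,0.54]'

```text
time: 7.5
tool_pos: [0.5017, 0.1258, 0.1236]
orientation: [-1.537, 0.392, -0.387]
ft_force: [-0.7, -0.4, -0.6]
finger_gap: 0.539
```

Run:
```python
from h import *
plan(P1,(-.038,-.0375,.104))
c=bot.camera('wrist'); cv2.imwrite('pics/w3.png',draw(c,model(P1,XB),1.5))
c=bot.camera('scene'); im=draw(c,model(P1,XB),4); pt=proj(c,w(P1,(-.05,-.04,.08)))*4; x,y=int(pt[0])-380,int(pt[1])-330; cv2.imwrite('pics/s3.png',im[y:y+580,x:x+760])
```

```text
tcp [0.5017 0.1258 0.1236] case [-0.0391 -0.0381] shift/50mm [0.023 0.393 0.012] turn/.08 [ 0.023  0.012 -0.035] f [-0.7 -0.4 -0.6] gap 0.539 t 7.5 q [ 0.11  0.39  1.82  0.    0.93 -0.96]
```

View pics/w3.png

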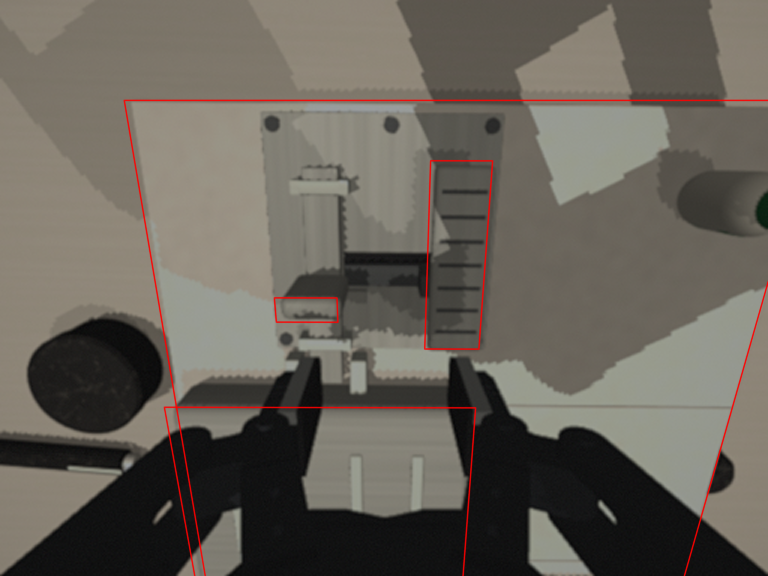

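View pics/s3.png

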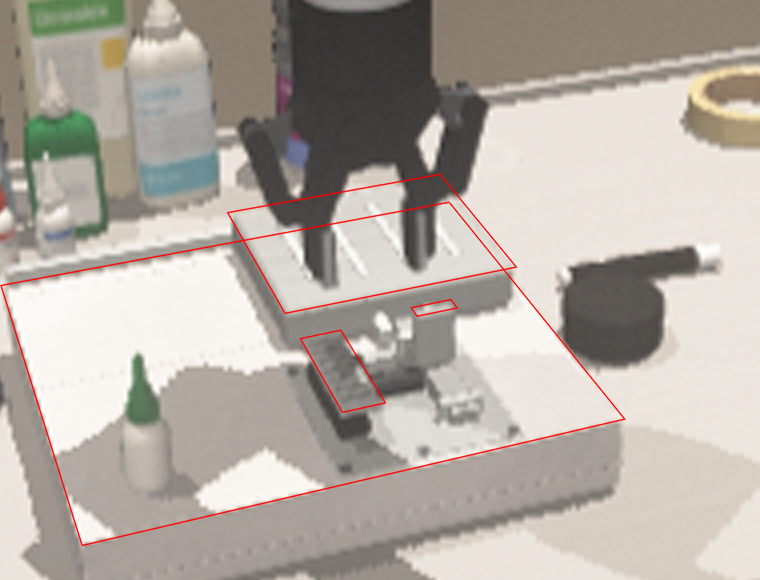

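In the wrist view the bolt plate (308,310) and catch plate (460,255) match the model, and the fingertips sit at u≈308 and 462, both on the tool axis. I'll check the tip positions by projecting them into the scene view.

Run:
```python
from h import *
c=bot.camera('scene'); s=bot.sense(); R=Ro.from_rotvec(s['orientation']).as_matrix()
L=[]
for sg in(1,-1):
    z0,z1=sg*.023,sg*.037
    L.append([s['tool_pos']+R@np.array([a,.014,b]) for a,b in((-.011,z0),(.011,z0),(.011,z1),(-.011,z1))])
im=draw(c,L,6); pt=proj(c,L[0][0])*6; x,y=int(pt[0])-350,int(pt[1])-300; cv2.imwrite('pics/s4.png',im[y:y+580,x:x+760])
```

```text
(no output)
```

View pics/s4.png

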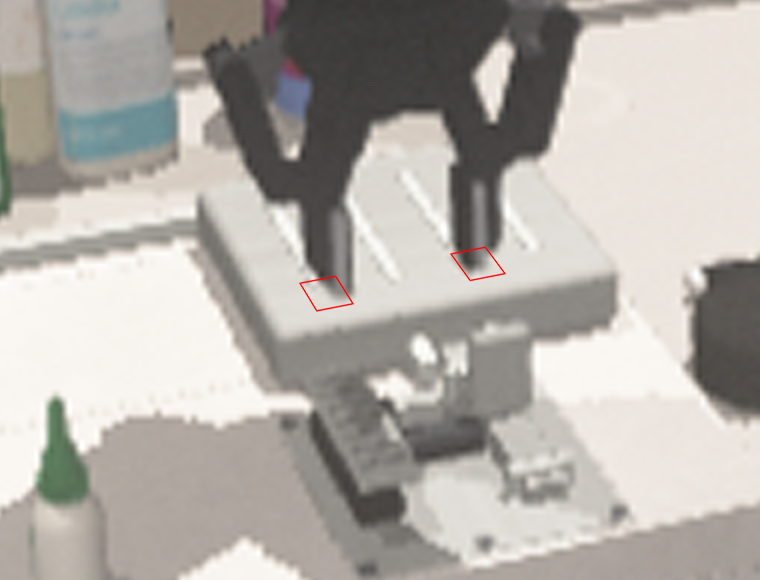

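Call:
play_rows --targets '[0.02,0.1,0.02,0.02,0.01,-0.03,0.58,0,0.15,0,0,0,0,0.58,0,0.15,0,0,0,0,0.58,0,0.15,0,0,0,0,0.58,0,0,0,0,0,0,0.58]'

```text
time: 8.15
tool_pos: [0.5031, 0.1261, 0.0965]
orientation: [-1.535, 0.39, -0.39]
ft_force: [-0.7, 1.1, -1.1]
finger_gap: 0.583
```

Call:
play_rows --targets '[0,0.04,0,0,0,0,0.58,0,0.04,0,0,0,0,0.58,0,0.04,0,0,0,0,0.58,0,0,0,0,0,0,0.58]'

```text
time: 8.55
tool_pos: [0.5041, 0.1262, 0.0917]
orientation: [-1.534, 0.388, -0.392]
ft_force: [0.4, 0.1, 0.2]
finger_gap: 0.578
```

Call:
play_rows --targets '[0,0.04,0,0,0,0,0.58,0,0,0,0,0,0,0.58]'

```text
time: 8.75
tool_pos: [0.5041, 0.1262, 0.0897]
orientation: [-1.534, 0.388, -0.392]
ft_force: [-0.4, 0.7, 0.2]
finger_gap: 0.581
```

Call:
play_rows --targets '[0,0.04,0,0,0,0,0.58,0,0,0,0,0,0,0.58]'

```text
time: 8.95
tool_pos: [0.5044, 0.1263, 0.0879]
orientation: [-1.534, 0.388, -0.392]
ft_force: [-0.2, 0.2, 3.1]
finger_gap: 0.582
```

Call:
play_rows --targets '[0,0.04,0,0,0,0,0.58,0,0.04,0,0,0,0,0.58,0,0,0,0,0,0,0.58]'

```text
time: 9.25
tool_pos: [0.5043, 0.1263, 0.0838]
orientation: [-1.534, 0.388, -0.392]
ft_force: [-0.3, -0.2, 4.8]
finger_gap: 0.578
```

Call:
play_rows --targets '[0,0.04,0,0,0,0,0.58,0,0.04,0,0,0,0,0.58,0,0,0,0,0,0,0.58]'

```text
time: 9.55
tool_pos: [0.5044, 0.1263, 0.0808]
orientation: [-1.534, 0.387, -0.392]
ft_force: [-3.6, -1.2, 14.3]
finger_gap: 0.58
```

Run:
```python
from h import *
plan(P1,(XB-.032+.011,-.0365,.0785))
c=bot.camera('scene'); im=draw(c,[],6); pt=proj(c,w(P1,(-.04,-.04,.08)))*6; x,y=int(pt[0])-380,int(pt[1])-300; cv2.imwrite('pics/s5.png',im[y:y+580,x:x+760])
```

```text
tcp [0.5044 0.1263 0.0808] case [-0.037  -0.0364] shift/50mm [-0.79   0.044 -0.003] turn/.08 [-0.026  0.006  0.034] f [-3.6 -1.2 14.3] gap 0.58 t 9.55 q [ 0.11  0.46  1.85  0.    0.83 -0.96]
```

View pics/s5.png

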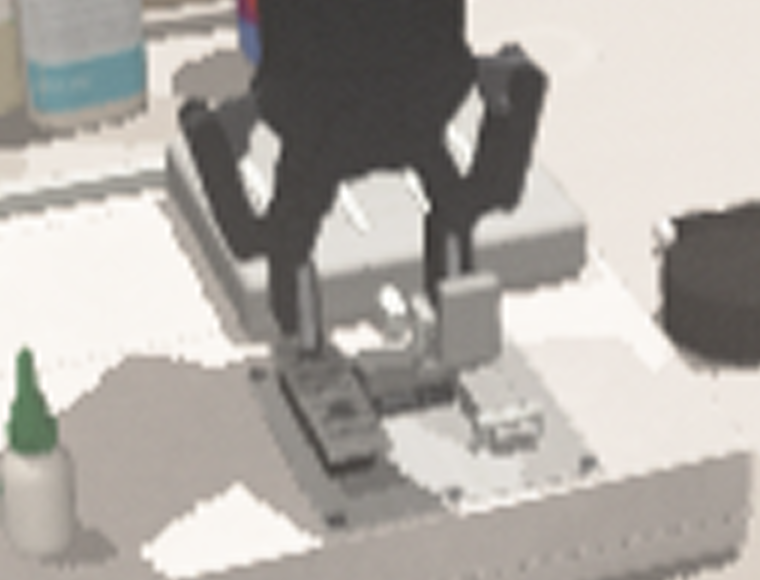

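The catch plate is pressed flat under the left finger with 14 N, so it is at its stop. The right finger stands behind the bolt plate. Now I push towards -x.

Call:
play_rows --targets '[-0.06,0,0,0,0,0,0.58,-0.06,0,0,0,0,0,0.58,-0.06,0,0,0,0,0,0.58,-0.06,0,0,0,0,0,0.58]'

```text
time: 10.0
tool_pos: [0.4972, 0.1317, 0.0809]
orientation: [-1.533, 0.382, -0.397]
ft_force: [5.7, -3.9, 4.5]
finger_gap: 0.58
```

Call:
play_rows --targets '[-0.06,0,0,0,0,0,0.58,-0.06,0,0,0,0,0,0.58,-0.06,0,0,0,0,0,0.58,-0.06,0,0,0,0,0,0.58]'

```text
time: 10.4
tool_pos: [0.4871, 0.1373, 0.0809]
orientation: [-1.533, 0.382, -0.398]
ft_force: [5.1, -3.6, 4.3]
finger_gap: 0.582
```

Call:
play_rows --targets '[-0.06,0,0,0,0,0,0.58,-0.06,0,0,0,0,0,0.58,-0.06,0,0,0,0,0,0.58]'

```text
time: 10.7
tool_pos: [0.4792, 0.1417, 0.0809]
orientation: [-1.533, 0.382, -0.398]
ft_force: [5.0, -4.1, 5.6]
finger_gap: 0.578
```

Run:
```python
from h import *
plan(P1,(XB-.032+.011,-.0365,.0785))
c=bot.camera('scene'); im=draw(c,[],6); pt=proj(c,w(P1,(-.04,-.04,.08)))*6; x,y=int(pt[0])-380,int(pt[1])-300; cv2.imwrite('pics/s6.png',im[y:y+580,x:x+760])
```

```text
tcp [0.4792 0.1417 0.0809] case [-0.0665 -0.0349] shift/50mm [-0.201  0.046 -0.033] turn/.08 [-0.063  0.008  0.113] f [ 5.  -4.1  5.6] gap 0.578 t 10.7 q [ 0.15  0.43  1.9  -0.    0.79 -0.92]
```

View pics/s6.png

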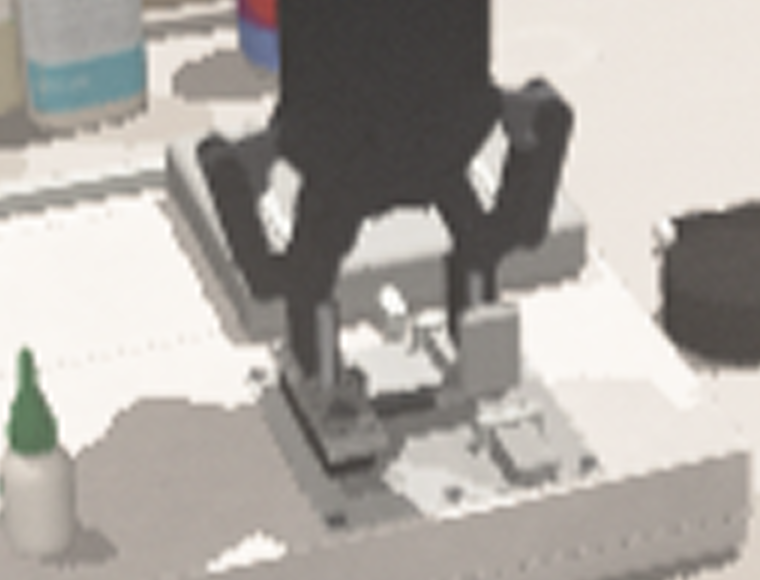

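Call:
play_rows --targets '[-0.06,0.02,0,0,0,0,0.58,-0.06,0,0,0,0,0,0.58,-0.06,0,0,0,0,0,0.58]'

```text
time: 11.05
tool_pos: [0.4731, 0.1459, 0.0806]
orientation: [-1.532, 0.379, -0.4]
ft_force: [6.3, -6.7, 9.5]
finger_gap: 0.58
```

Call:
play_rows --targets '[-0.04,0,0,0,0,0,0.58,-0.04,0,0,0,0,0,0.58]'

```text
time: 11.25
tool_pos: [0.4718, 0.1469, 0.0808]
orientation: [-1.533, 0.374, -0.402]
ft_force: [15.8, -16.8, 0.2]
finger_gap: 0.58
```

Run:
```python
from h import *
plan(P1,(XB-.032+.011,-.0365,.0785))
c=bot.camera('scene'); im=draw(c,model(P1,XB,.032),6); pt=proj(c,w(P1,(-.04,-.04,.08)))*6; x,y=int(pt[0])-380,int(pt[1])-300; cv2.imwrite('pics/s7.png',im[y:y+580,x:x+760])
c=bot.camera('wrist'); cv2.imwrite('pics/w7.png',draw(c,model(P1,XB,.032),1.5))
```

```text
tcp [0.4718 0.1469 0.0808] case [-0.0754 -0.0339] shift/50mm [-0.022  0.045 -0.053] turn/.08 [-0.088  0.041  0.208] f [ 15.8 -16.8   0.2] gap 0.58 t 11.25 q [ 0.17  0.43  1.92 -0.01  0.78 -0.91]
```

View pics/s7.png

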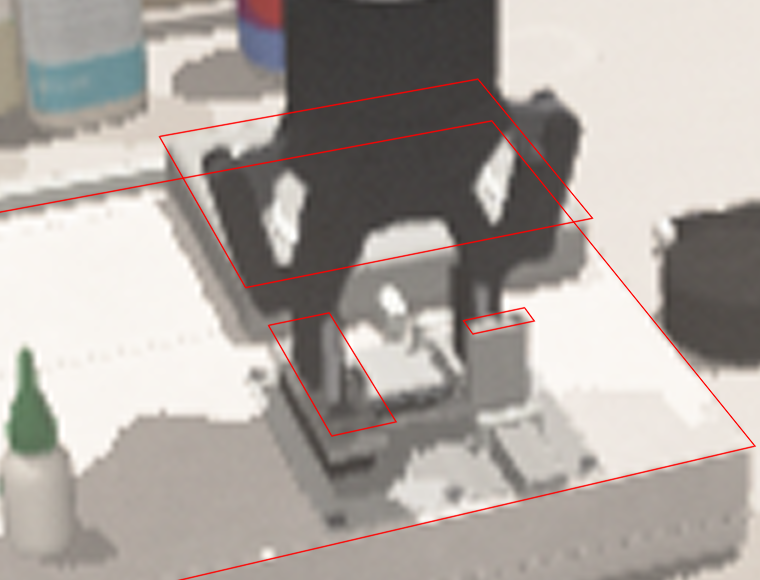

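View pics/w7.png

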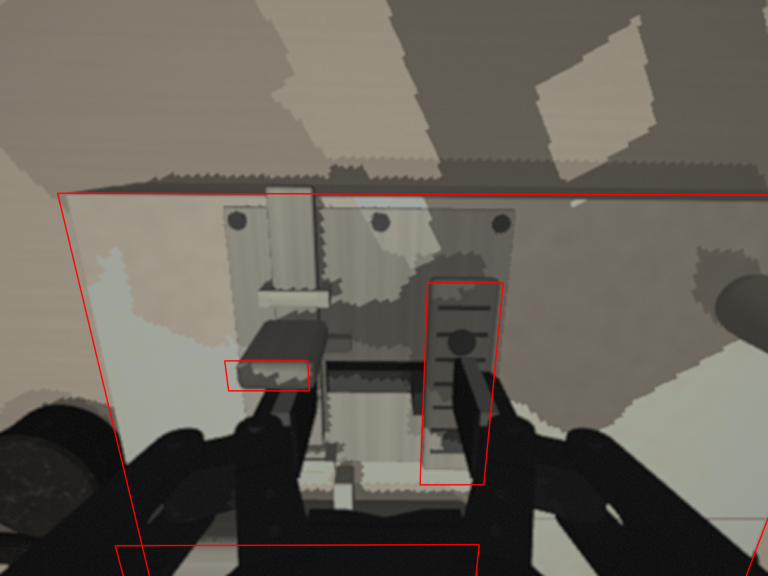

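The bolt is at its stop: the push force jumped to 23 N, the plate shows at full travel in the wrist view at (275,378), and the catch is still down. I'll back off 5 mm and lift.

Call:
play_rows --targets '[0.1,0,0,0,0,0,0.58,0.02,0,0,-0.09,0.04,0.2,0.58,0,-0.1,0,0,0,0,0.58,0,-0.2,0,0,0,0,0.58,0,-0.4,0,0,0,0,0.58,0,-0.6,0,0,0,0,0.4,0,-0.7,0,0,0,0,0.2,0,0,0,0,0,0,0]'

```text
time: 12.15
tool_pos: [0.4726, 0.1454, 0.1826]
orientation: [-1.535, 0.4, -0.386]
ft_force: [0.9, 0.2, -0.6]
finger_gap: 0.074
```

Run:
```python
from h import *
plan(P1,(XB+.05+.0675,-.14-.0145-.012,.18))
c=bot.camera('scene'); im=draw(c,model(P1,XB,.032),6); pt=proj(c,w(P1,(-.04,-.04,.08)))*6; x,y=int(pt[0])-380,int(pt[1])-300; cv2.imwrite('pics/s8.png',im[y:y+580,x:x+760])
c=bot.camera('wrist'); cv2.imwrite('pics/w8.png',draw(c,model(P1,XB,.032),1.5))
```

```text
tcp [0.4726 0.1454 0.1826] case [-0.074  -0.0348] shift/50mm [ 2.728  0.033 -2.627] turn/.08 [ 0.024 -0.034 -0.108] f [ 0.9  0.2 -0.6] gap 0.074 t 12.15 q [ 0.16  0.28  1.8   0.    1.06 -0.92]
```

View pics/s8.png

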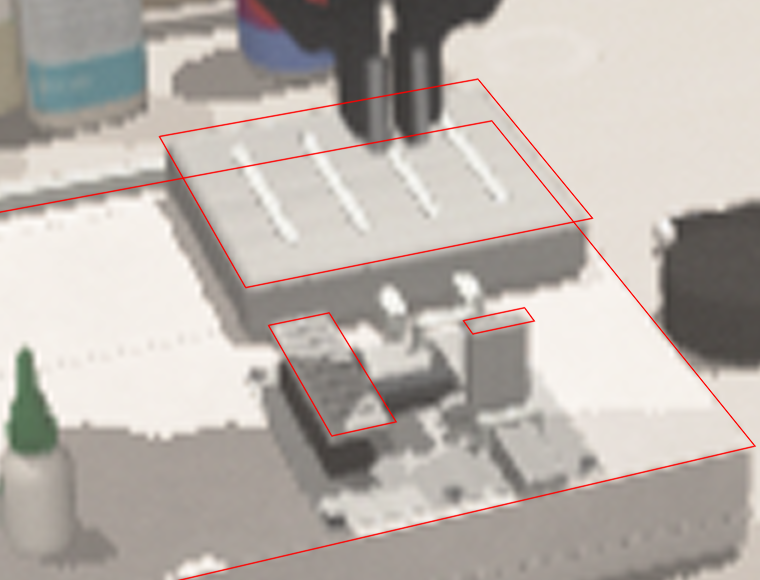

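View pics/w8.png

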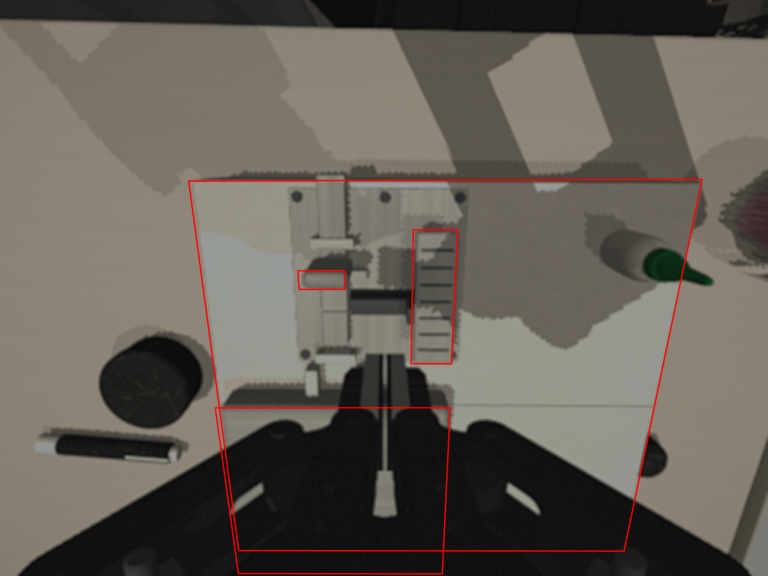

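The catch has sprung up, the bolt is back and clear of the ears, and the dropper is untouched. Next I go to the right of the cover end.

Call:
play_rows --targets '[0.35,0,-0.33,0.02,-0.03,-0.11,0,0.35,0,-0.33,0,0,0,0,0.35,0,-0.33,0,0,0,0,0.35,0,-0.33,0,0,0,0,0.35,0,-0.33,0,0,0,0,0.35,0,-0.33,0,0,0,0,0.35,0,-0.33,0,0,0,0,0.28,0,-0.31,0,0,0,0]'

```text
time: 13.05
tool_pos: [0.5265, -0.0361, 0.1766]
orientation: [-1.538, 0.399, -0.384]
ft_force: [0.2, 0.9, -0.3]
finger_gap: -0.001
```

Call:
play_rows --targets '[0,0.3,0,0,0,0,0,0,0.4,0,0,0,0,0,0,0.4,0,0,0,0,0,0,0,0,0,0,0,0]'

```text
time: 13.45
tool_pos: [0.5235, -0.0347, 0.1196]
orientation: [-1.538, 0.403, -0.379]
ft_force: [-0.3, 0.4, 0.6]
finger_gap: -0.001
```

Run:
```python
from h import *
plan(P1,(XB+.05+.0675,-.14-.0145-.012,.071))
c=bot.camera('scene'); im=draw(c,[],5); pt=proj(c,w(P1,(.04,-.14,.08)))*5; x,y=int(pt[0])-380,int(pt[1])-300; cv2.imwrite('pics/s9.png',im[y:y+580,x:x+760])
c=bot.camera('wrist'); cv2.imwrite('pics/w9.png',draw(c,model(P1,XB,.032),1.5))
```

```text
tcp [ 0.5235 -0.0347  0.1196] case [ 0.0567 -0.1686] shift/50mm [0.119 0.971 0.05 ] turn/.08 [ 0.083 -0.008 -0.169] f [-0.3  0.4  0.6] gap -0.001 t 13.45 q [-0.2   0.41  1.8  -0.    0.95 -1.27]
```

View pics/s9.png

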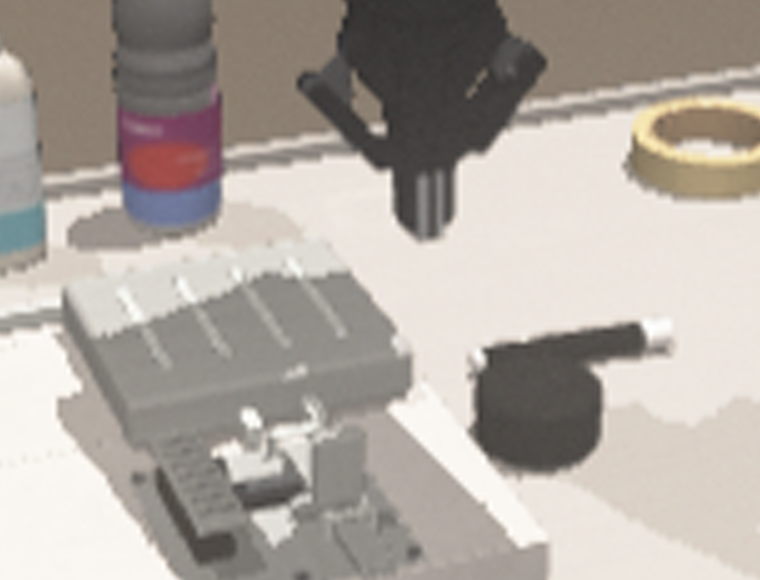

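View pics/w9.png

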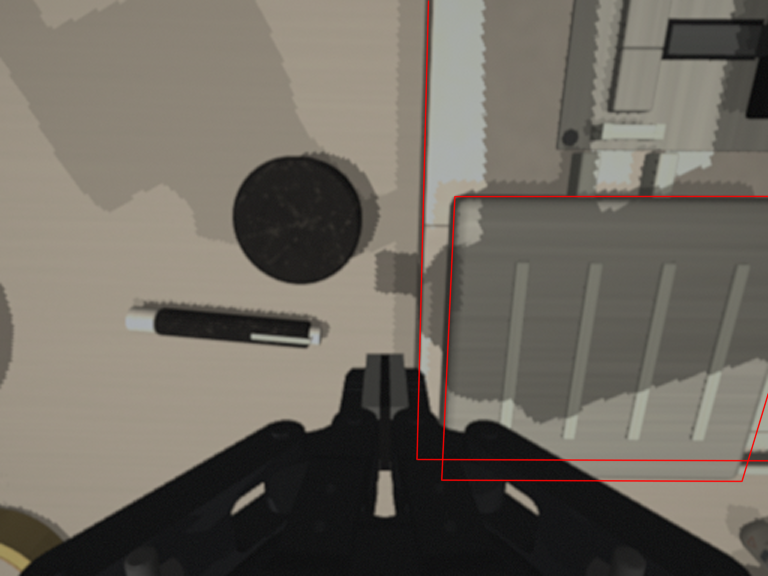

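Call:
play_rows --targets '[0.12,0.1,0,0.08,-0.01,-0.17,0,0,0.25,0,0,0,0,0,0,0.25,0,0,0,0,0,0,0.2,0,0,0,0,0,0,0.15,0,0,0,0,0,0,0,0,0,0,0,0]'

```text
time: 14.15
tool_pos: [0.532, -0.038, 0.0745]
orientation: [-1.535, 0.385, -0.395]
ft_force: [0.3, -0.3, -0.3]
finger_gap: 0.0
```

Run:
```python
from h import *
plan(P1,(XB+.05+.0675,-.14-.0145,.071))
c=bot.camera('scene'); im=draw(c,[],5); pt=proj(c,w(P1,(.04,-.14,.08)))*5; x,y=int(pt[0])-380,int(pt[1])-300; cv2.imwrite('pics/s10.png',im[y:y+580,x:x+760])
```

```text
tcp [ 0.532  -0.038   0.0745] case [ 0.0657 -0.1675] shift/50mm [-0.075  0.07   0.26 ] turn/.08 [-0.021  0.005  0.077] f [ 0.3 -0.3 -0.3] gap 0.0 t 14.15 q [-0.2   0.48  1.83 -0.    0.82 -1.27]
```

View pics/s10.png

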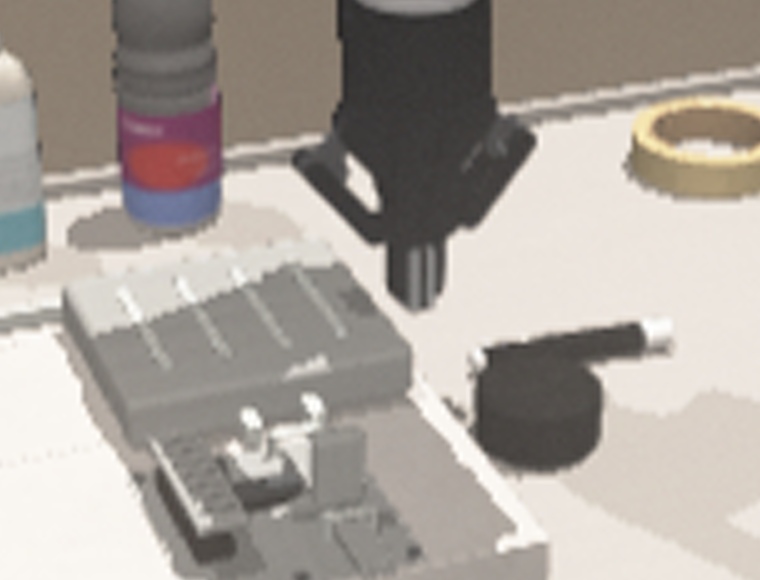

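Call:
play_rows --targets '[-0.06,0,0.1,-0.02,0,0.08,0,0,0,0.1,0,0,0,0,0,0,0.1,0,0,0,0,0,0,0.1,0,0,0,0,0,0,0.1,0,0,0,0,0,0,0.1,0,0,0,0]'

```text
time: 14.8
tool_pos: [0.5452, -0.0102, 0.0762]
orientation: [-1.535, 0.387, -0.392]
ft_force: [-0.2, -2.5, 2.6]
finger_gap: -0.002
```

Call:
play_rows --targets '[0,0,0.12,0,0,0,0,0,0,0.12,0,0,0,0,0,0,0.12,0,0,0,0,0,0,0.12,0,0,0,0,0,0,0.12,0,0,0,0,0,0,0.12,0,0,0,0]'

```text
time: 15.4
tool_pos: [0.5623, 0.0216, 0.0759]
orientation: [-1.535, 0.388, -0.392]
ft_force: [0.2, -3.0, 1.5]
finger_gap: 0.005
```

Run:
```python
from h import *
plan(P1,(XB+.05+.0675,-.14-.0145+.13,.0745))
c=bot.camera('scene'); im=draw(c,[],5); pt=proj(c,w(P1,(.04,-.08,.08)))*5; x,y=int(pt[0])-380,int(pt[1])-300; cv2.imwrite('pics/s11.png',im[y:y+580,x:x+760])
```

```text
tcp [0.5623 0.0216 0.0759] case [ 0.0639 -0.1006] shift/50mm [-0.037  0.03   1.523] turn/.08 [-0.012  0.006  0.033] f [ 0.2 -3.   1.5] gap 0.005 t 15.4 q [-0.08  0.51  1.76 -0.    0.87 -1.16]
```

View pics/s11.png

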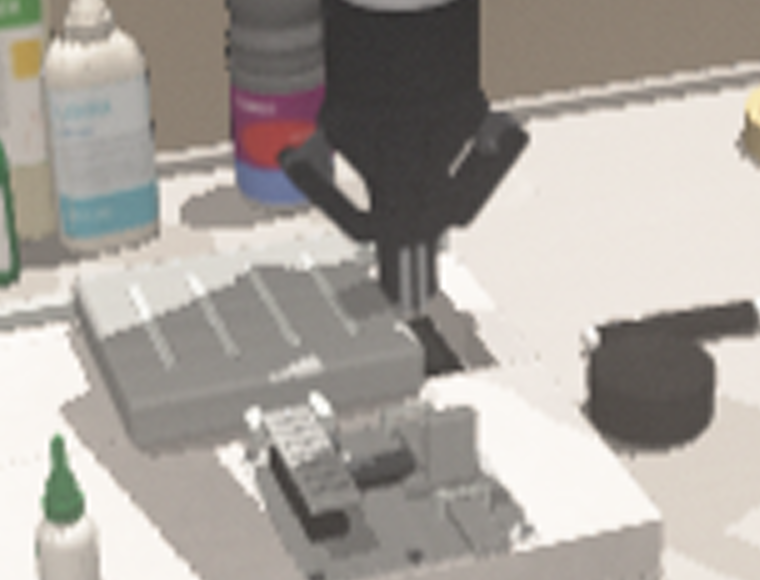

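The cover is sliding freely, at about 3 N, and the well is opening. I continue.

Call:
play_rows --targets '[0,0,0.12,0,0,0,0,0,0,0.12,0,0,0,0,0,0,0.12,0,0,0,0,0,0,0.12,0,0,0,0,0,0,0.12,0,0,0,0,0,0,0.12,0,0,0,0,0,0,0.12,0,0,0,0]'

```text
time: 16.15
tool_pos: [0.5821, 0.0586, 0.0759]
orientation: [-1.535, 0.388, -0.392]
ft_force: [0.1, -3.8, -0.8]
finger_gap: -0.0
```

Call:
play_rows --targets '[0,0,0.12,0,0,0,0,0,0,0.12,0,0,0,0,0,0,0.12,0,0,0,0,0,0,0.12,0,0,0,0]'

```text
time: 16.55
tool_pos: [0.5935, 0.0797, 0.076]
orientation: [-1.535, 0.388, -0.392]
ft_force: [0.2, -3.4, -1.3]
finger_gap: -0.001
```

Call:
play_rows --targets '[0,0,0.1,0,0,0,0,0,0,0.06,0,0,0,0]'

```text
time: 16.75
tool_pos: [0.5974, 0.0868, 0.076]
orientation: [-1.535, 0.388, -0.392]
ft_force: [-0.2, -3.1, -0.6]
finger_gap: 0.0
```

Run:
```python
from h import *
plan(P1,(XB+.05+.0675,-.14-.0145+.13,.0745))
```

```text
tcp [0.5974 0.0868 0.076 ] case [ 0.0636 -0.0267] shift/50mm [-0.032  0.03   0.043] turn/.08 [-0.012  0.008  0.028] f [-0.2 -3.1 -0.6] gap 0.0 t 16.75 q [ 0.03  0.55  1.67 -0.    0.92 -1.04]
```

Call:
play_rows --targets '[0,0,0.06,0,0,0,0,0,0,0.04,0,0,0,0]'

```text
time: 16.95
tool_pos: [0.5988, 0.0893, 0.076]
orientation: [-1.538, 0.388, -0.39]
ft_force: [-3.3, -14.0, 3.3]
finger_gap: -0.003
```

Call:
play_rows --targets '[0,0,0.04,0,0,0,0,0,0,0.04,0,0,0,0]'

```text
time: 17.15
tool_pos: [0.5989, 0.0897, 0.0759]
orientation: [-1.544, 0.39, -0.388]
ft_force: [-7.1, -26.4, 8.9]
finger_gap: -0.006
```

The force rose to 27 N with no further motion, so the cover is at its stop. I'll back off and rise.

Call:
play_rows --targets '[0,0,-0.1,0,0,0,0,0,0,-0.2,0,0,0,0,0,-0.1,-0.1,0,0,0,0,0,-0.3,0,0,0,0,0,0,-0.6,0,0,0,0,0,0,-0.8,0,0,0,0,0,0,-0.8,0,0,0,0,0,0,-0.4,0,0,0,0,0]'

```text
time: 17.95
tool_pos: [0.5931, 0.0771, 0.2303]
orientation: [-1.533, 0.384, -0.396]
ft_force: [0.1, 0.1, -0.6]
finger_gap: 0.001
```

Call:
play_rows --targets '[0,0,-0.5,0,0,0,0,0,0,-0.5,0,0,0,0,0,0,-0.5,0,0,0,0,0,0,-0.5,0,0,0,0,0,0,-0.5,0,0,0,0,0,0,-0.5,0,0,0,0,0,0,-0.5,0,0,0,0,0,0,0,0,0,0,0]'

```text
time: 18.75
tool_pos: [0.5066, -0.0786, 0.2262]
orientation: [-1.535, 0.39, -0.393]
ft_force: [0.5, 0.3, -0.4]
finger_gap: -0.004
```

Run:
```python
from h import *
plan(P1,(0,0,.2))
for n,s in(('top',4),('scene',4)):
    c=bot.camera(n); im=draw(c,model(P1,XB,.032,.13),s); pt=proj(c,w(P1,(0,0,.05)))*s; x,y=max(int(pt[0])-400,0),max(int(pt[1])-300,0); cv2.imwrite(f'pics/e_{n}.png',im[y:y+600,x:x+800])
    for th in ['dropper','lens_pot','penlight','loupe','tape_roll']:
        for r in bot.spot_point(n,th)[:1]: print(n,th,np.round(r['uv'],1),round(r['confidence'],2))
```

```text
tcp [ 0.5066 -0.0786  0.2262] case [ 0.0629 -0.2153] shift/50mm [-1.266  0.523  4.304] turn/.08 [-0.007 -0.022  0.025] f [ 0.5  0.3 -0.4] gap -0.004 t 18.75 q [-0.29  0.25  1.72  0.    1.17 -1.36]
top dropper [153.3 199.6] 0.6
top loupe [165.  145.5] 0.43
top tape_roll [358.2 181.9] 0.63
scene dropper [176.2 270.4] 0.83
scene lens_pot [289.9 233.8] 0.87
scene penlight [298.2 219.5] 0.77
scene loupe [128.  248.7] 0.54
scene tape_roll [323.5 179.2] 0.82
```

View pics/e_top.png

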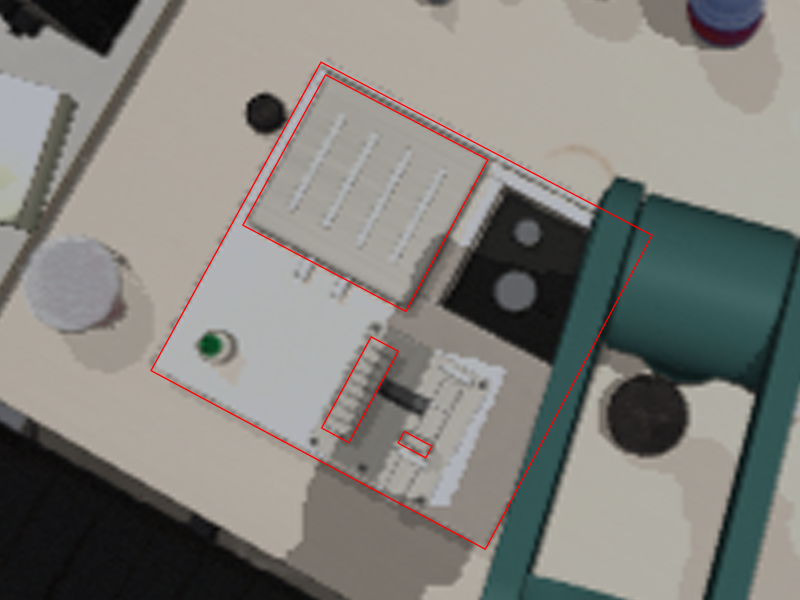

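View pics/e_scene.png

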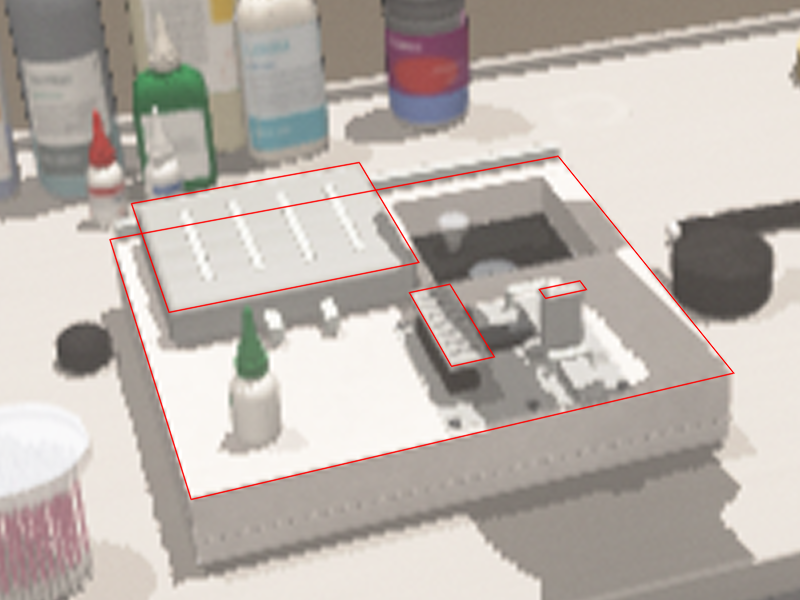

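Both views show the cover on its fully open outline, the well open, the bolt back, the catch up and the bystanders unmoved. The arm is clear, so I'm handing in.

```bash
python3 -c "
from station import bot
print(bot.hand_in())"
```

```text
the job is handed in; nothing more can be done
None
```

The case is unlocked and its cover pushed fully open, and I handed the job in at about 19 s of the 54 s allowed.

**What I did:**
1. I pressed the catch plate to its stop with one fingertip (14 N).
2. With the catch still down, I pushed the bolt back with the other fingertip until it stopped; the force rose to about 23 N.
3. I lifted off, and the pictures show the catch springing up again.
4. I pushed the cover left with the closed fingertips until it stopped; the force rose to about 27 N and it moved no further.
5. I backed off and moved clear.

**Last checks:**
- **Lock and cover:** In the top and scene views, the cover and bolt plate match their outlines at full travel (0.13 m and 0.032 m) within about 2 mm. The well is open and the catch is up.
- **Bystanders:** The dropper and loupe are where they were. The lens pot and tape roll were found at their earlier scene-image positions to within 1–2 px. The penlight had no earlier scene detection to compare with, but it looks unmoved in the scene view.
- **Contact:** The wrist force read below 1 N at the end, so the robot was touching nothing.

**Disagreements and gaps:**
- My first fit from the top camera was about 3 mm off from the wrist camera. I used a compromise, and the later pictures confirmed it.
- As the bolt reached its stop, the downward force on the catch read about zero. The finger stayed at the pressed height, and the bolt was already at its stop by then.
- In the last top view, the arm hid the penlight from the detector.

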